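Make up the bakery breakfast order

TASK

Make up the breakfast order in the divided dark-wood tray: put the seeded loaf on the red mat, the dark rye roll on the green mat, the short baguette on the blue mat and the red jam jar on the white mat. Set each one down gently, upright, flat and centred on its mat, the loaf and the baguette lengthwise along theirs. Leave the plain loaf and the honey jar where they are on the board; they are not part of the order.

Things in the scene. Friction and masses are not known exactly. Their poses are not given: they have to be found in the camera images.
- seeded_loaf: The seeded loaf: oval golden-brown crusty loaf, rigid, 100 (its x) x 60 (its y) x 45 mm high, edges rounded 19 mm, about 140 g; origin at the centre of its flat underside, x lengthwise, z up. Its top is covered with pale seeds. Starts on a pale board 10 mm thick.
- rye_roll: The rye roll: very dark brown round crusty roll with a white floury cross on top, rigid, 62 mm across, 42 mm high, sides upright from 8 to 32 mm, about 90 g; origin at the centre of its flat underside, z up. Starts on a pale board 10 mm thick.
- baguette: The short baguette: golden-brown, three pale diagonal slashes on top, rigid, 128 long (its x) x 44 wide (its y, over the middle 96 mm) x 40 mm high with rounded edges (radius 16 mm), about 110 g; origin at the centre of its underside, x lengthwise, z up. Starts on a pale board 10 mm thick.
- jam_jar: The jam jar: closed round jar, 56 mm across, 67 mm high, straight sides, about 190 g; origin at the centre of its underside, z up. Red contents, red lid, cream label band. Starts on a pale board 10 mm thick.
- plain_loaf: The plain loaf, NOT wanted, must stay where it is: same oval golden-brown crusty loaf, rigid, 100 (its x) x 60 (its y) x 45 mm high, edges rounded 19 mm, about 140 g; origin at the centre of its flat underside, x lengthwise, z up. No seeds, no slashes. Starts on a pale board 10 mm thick.
- honey_jar: The honey jar, NOT wanted, must stay where it is: same closed round jar, 56 mm across, 67 mm high, straight sides, about 190 g; origin at the centre of its underside, z up. Amber contents, yellow lid, cream label band. Starts on a pale board 10 mm thick. Fixed bystanders (bell, card stand, plates) stand beyond x = 0.75 m, under 110 mm high.
- mat_red: Dark red mat for the seeded loaf, 130 (its x) x 92 (its y) x 3 mm, fixed; origin at the centre of its underside, z up, top 9 mm above the table. Centred in one bay of a dark-wood tray of 2 x 2 bays, each 150 mm along mat x, 112 mm along mat y; walls 6 mm thick, tops 9 mm above the mat. Any mat may be in any bay; the tray is turned up to 0.3 rad, left or right of the robot
- mat_green: Green mat for the rye roll, 130 (its x) x 92 (its y) x 3 mm, fixed; origin at the centre of its underside, z up, top 9 mm above the table. Centred in one bay of a dark-wood tray of 2 x 2 bays, each 150 mm along mat x, 112 mm along mat y; walls 6 mm thick, tops 9 mm above the mat. Any mat may be in any bay; the tray is turned up to 0.3 rad, left or right of the robot
- mat_blue: Blue mat for the short baguette, 130 (its x) x 92 (its y) x 3 mm, fixed; origin at the centre of its underside, z up, top 9 mm above the table. Centred in one bay of a dark-wood tray of 2 x 2 bays, each 150 mm along mat x, 112 mm along mat y; walls 6 mm thick, tops 9 mm above the mat. Any mat may be in any bay; the tray is turned up to 0.3 rad, left or right of the robot
- mat_white: White mat for the jam jar, 130 (its x) x 92 (its y) x 3 mm, fixed; origin at the centre of its underside, z up, top 9 mm above the table. Centred in one bay of a dark-wood tray of 2 x 2 bays, each 150 mm along mat x, 112 mm along mat y; walls 6 mm thick, tops 9 mm above the mat. Any mat may be in any bay; the tray is turned up to 0.3 rad, left or right of the robot

How it is judged:
By the outcome, as a careful person would: the job done as asked, in the order asked, and still so for the second after the job is handed in, with the robot touching nothing.
It also fails if it takes over 122 s, if anything falls off the work surface, if the arm or the gripper's body presses on something with over 40 N, if the wrist force passes 120 N, or if a joint passes its speed limit or range.

ROBOT

A 7-joint arm with a two-finger parallel gripper is mounted at the origin on the work surface. World frame = base frame: x ahead of the robot, y to its left, z up, the work surface at z = 0. Lengths are in m, angles in rad, forces in N, time in s.
With the tool pointing down it reaches from about 0.35 to 0.9 m from the base axis. Payload 8.1 kg.
Tool frame: the origin (TCP) lies at the very end of the fingers, on their centre line; the grasp point (between the pads) lies r.pinch_z behind it (r.pinch_z is the distance from the TCP to the grasp point, in m); z points along the fingers, y is the line along which they close (so a half turn about z gives the same grasp; the last joint's range is limited). The gripper opens to 85 mm and grips with 20 to 120 N. Pads are 22 mm wide; open, the fingers measure 114 mm over their backs; the gripper's body (76 mm by 85 mm) begins 54 mm behind the grasp point. The pads swing forward as they close: fully open they stand 13 mm farther back than shut.
Start: joints at [-1.393, 0.434, 0.025, 1.573, -0.012, 1.134, -0.075], TCP at [0.173, 0.601, 0.231] pointing down, gripper open.
Joint ranges: [-2.62, 2.62], [-0.44, 2.09], [-1.27, 1.32], [0.08, 2.57], [-1.32, 4.46], [0.12, 2], [-2.74, 2.74]. Speed limits (rad/s): [2.22, 2.22, 3.01, 3.01, 3.14, 3.14, 3.14].

INTERFACE

Orientations are given as a unit quaternion [x, y, z, w].
In Python, from cell import r gives the robot as it stands.
- The arm moves only by the tool arm_command, never from a script. Its argument "moves" is one flat list of numbers, 7 for each row, row after row: the shift along the tool's x, y, z as a fraction of full scale, then the turn, a rotation vector about the tool's x, y, z as a fraction of full scale, then the closure, from 0 (fully open) to 1 (shut). A call has 1 to 20 rows; each row is the pose to reach, as a shift and turn from the pose commanded when the call began, along the tool's axes at that moment; what a row does not reach only later rows make up. Full scale, the value 1, is 1 m for a shift and 30 degrees for a turn. A row lasts 1/8 s, in which the tool goes at most 62.5 mm and 10.7 degrees, less where a joint would pass 70% of its speed; a pose out of reach is approached as far as the arm can. A call with a number of a shift or a turn outside -1 to 1 is refused whole. A call with a gripper value outside its range is refused whole. The fingers move at their own pace and stop on an object; "force" is the grip in N (left out, the last holds). Time passes only in rows, so rows that repeat a pose let the fingers close. It gives the time, the measured TCP pose, the force, the opening and the grip force at its end, in the units of the state.
- r.state(): the state, without advancing time (a new reading comes with each control period).
- r.read_camera(name): name is "scene" or "side" or "wrist"; returns a dict with "color" (480x640x3 uint8, red, green, blue), "fx", "fy", "cx", "cy" (pixels), "rvec" (rotation vector, rad) and "tvec" (3), from world to camera coordinates, as OpenCV has them. Camera axes: x right, y down, z forward; pixel columns grow to the right and rows downward; lengths in m; the calibration is good to about 2 mm. A picture is of the moment at which its call begins. There is no depth.
- r.job_done(): hands the job in; it is judged then, once.
The state is a dict: "time": time; "joints": joint angles; "dq": joint speeds; "tau": joint torques, N m; "ee_pos": TCP position; "orientation": TCP orientation; "ft_force": force on the tool from outside, world axes, zero at the start; "ft_torque": the same for the moment, N m; "width": finger opening in m; "finger_force": force on a finger pad.
Only numpy, scipy, OpenCV 4.12 (cv2) and the standard library are available. Lean on these libraries where they do the work, as an engineer would, in place of code of your own. Each camera call takes 0.05 s, during which the arm holds its last target. There are 200 camera calls.

## Working session

There is one attempt and no reset: what is moved stays moved. The work goes in short steps, Python scripts to look and compute and a tool call to move; the robot and the scene stay as the last step left them, time stands still between calls to the robot, and variables do not carry over. Pictures are saved under pics/ and viewed, at most 17 in all, crops included, and the job is handed in when it is done.

Besides the shell and the picture viewer there is one more tool, called after ">>>" in YAML: its name, and indented under it one key for each argument. arm_command: Moves the arm, as the interface text tells. Its arguments: {"type":"object","properties":{"moves":{"type":"array","items":{"type":"number"}},"force":{"type":"number"}},"required":["moves"]}

```bash
ls; mkdir -p pics; python3 - <<'E'
from cell import r
import cv2,numpy as np
s=r.state();print({k:np.round(v,4) for k,v in s.items()},r.pinch_z)
for n in("scene","side","wrist"):
    c=r.read_camera(n);cv2.imwrite(f"pics/{n}0.png",c["color"][...,::-1]);np.savez(f"{n}0.npz",**c)
    R=cv2.Rodrigues(np.array(c["rvec"],float))[0];print(n,c["fx"],c["cx"],c["cy"],-R.T@c["tvec"],R[2])
E
```

```text
pics
{'time': np.float64(0.0), 'joints': array([-1.3926,  0.4352,  0.025 ,  1.5741, -0.0116,  1.134 , -0.0751]), 'dq': array([-0.0003,  0.0008,  0.0003, -0.0006,  0.0004,  0.0017,  0.0008]), 'tau': array([-3.00000e-04, -6.70461e+01,  1.02460e+00, -3.16207e+01,
        1.54000e-02,  1.24000e-02, -0.00000e+00]), 'ee_pos': array([0.1731, 0.6   , 0.2305]), 'orientation': array([ 1.400e-01,  9.902e-01, -8.000e-04, -0.000e+00]), 'ft_force': array([-0.2188, -0.412 , -0.6948]), 'ft_torque': array([-0.0405,  0.0133,  0.0072]), 'finger_force': np.float64(0.0), 'width': np.float64(0.0856)} 0.0187
scene 543.5309414335622 321.2471345745234 235.64196370929292 [ 0.87083391 -0.43850141  0.94731593] [-0.31382662  0.42919776 -0.84693692]
side 484.4570688340706 313.3376599250454 245.75281369462635 [ 0.23871819 -0.78606122  0.60830553] [ 0.30333629  0.77647501 -0.55233472]
wrist 355.72751333759965 318.91811999322977 236.7861973168237 [0.10529033 0.61955981 0.37192818] [ 0.2623621  -0.07731158 -0.96186748]
```

View pics/scene0.png

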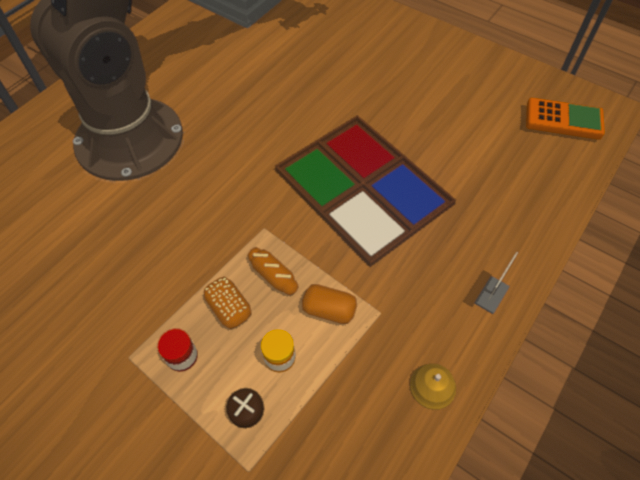

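View pics/side0.png

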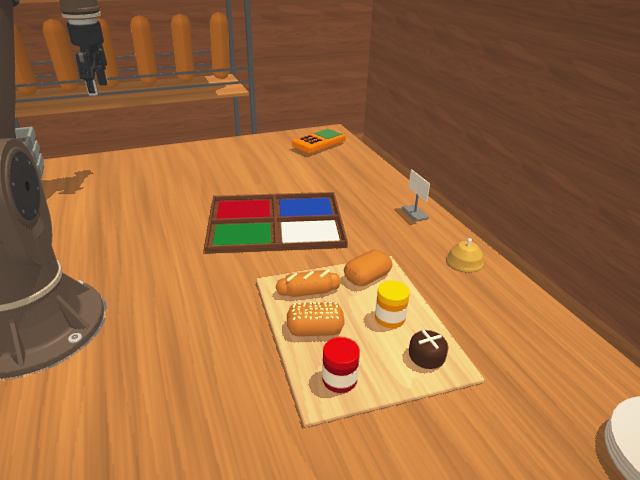

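The scene view shows the tray mats: red (360,150), green (320,178), blue (408,195) and white (367,223). On the board are the baguette (273,270), seeded loaf (227,302), plain loaf (330,303), jam jar (176,345), honey jar (278,347) and rye roll (245,407). The side view agrees with this and nothing is occluded.

```bash
cat > h.py <<'E'
import cv2,numpy as np
from scipy.optimize import minimize
def load(n): return dict(np.load(n+".npz"))
def K(c): return np.array([[c["fx"],0,c["cx"]],[0,c["fy"],c["cy"]],[0,0,1.]])
def proj(c,P): return cv2.projectPoints(np.asarray(P,float).reshape(-1,3),c["rvec"],c["tvec"],K(c),None)[0][:,0]
def ray(c,uv,z):
    R=cv2.Rodrigues(np.array(c["rvec"],float))[0];o=-R.T@np.array(c["tvec"]).ravel()
    d=R.T@np.linalg.inv(K(c))@[*uv,1.];return o+d*(z-o[2])/d[2]
def rbox(l,w,h,e):
    t=np.linspace(0,2*np.pi,24,endpoint=False);p=np.linspace(-np.pi/2,np.pi/2,9)
    S=np.array([[np.cos(a)*np.cos(b),np.sin(a)*np.cos(b),np.sin(b)] for a in t for b in p])*e
    return np.concatenate([S+[sx*(l/2-e),sy*(w/2-e),z] for sx in(-1,1) for sy in(-1,1) for z in(e,h-e)])
def rev(prof):
    t=np.linspace(0,2*np.pi,36,endpoint=False)
    return np.array([[q*np.cos(a),q*np.sin(a),z] for q,z in prof for a in t])
M=dict(seeded_loaf=rbox(.1,.06,.045,.019),plain_loaf=rbox(.1,.06,.045,.019),baguette=rbox(.128,.044,.04,.016),
 rye_roll=rev([(.024,0),(.031,.008),(.031,.032),(.026,.039),(.018,.042)]),jam_jar=rev([(.028,0),(.028,.067)]),honey_jar=rev([(.028,0),(.028,.067)]))
def place(m,x,y,a,z):
    c,s=np.cos(a),np.sin(a);return M[m]@np.array([[c,-s,0],[s,c,0],[0,0,1]]).T+[x,y,z]
def hull(c,P):
    m=np.zeros((480,640),np.uint8);cv2.fillConvexPoly(m,cv2.convexHull(np.round(proj(c,P)*16).astype(np.int32)),1,shift=4);return m
E
python3 - <<'E'
from h import *
C={n:load(n+"0") for n in("scene","side")}
# tray
mats={}
hs=cv2.cvtColor(C["scene"]["color"],cv2.COLOR_RGB2HSV)
seed={"red":(360,150),"green":(320,178),"blue":(408,195),"white":(367,223)}
seed2={"red":(243,209),"green":(242,234),"blue":(305,207),"white":(310,232)}
obs=[]
for cam,sd in(("scene",seed),("side",seed2)):
  for k,p in sd.items():
    im=C[cam]["color"].copy();m=np.zeros((482,642),np.uint8)
    cv2.floodFill(im,m,p,0,(28,)*3,(28,)*3,4|cv2.FLOODFILL_MASK_ONLY|cv2.FLOODFILL_FIXED_RANGE|(1<<8));m=m[1:-1,1:-1]
    ct=max(cv2.findContours(m,0,cv2.CHAIN_APPROX_NONE)[0],key=cv2.contourArea)
    q=cv2.approxPolyDP(cv2.convexHull(ct),6,True)[:,0]
    W=np.array([ray(C[cam],u,.009)[:2] for u in q])
    if len(W)!=4: print(cam,k,len(W));continue
    e=np.roll(W,-1,0)-W;L=np.linalg.norm(e,axis=1);i=np.argmax(L)
    a=np.arctan2(e[i,1],e[i,0]);a=(a+np.pi/2)%np.pi-np.pi/2
    print(cam,k,W.mean(0).round(4),L.round(3),round(a,3))
cv2.setRNGSeed(1)
cen=dict(seeded_loaf=(227,302),plain_loaf=(330,303),baguette=(273,270),rye_roll=(245,405),jam_jar=(178,350),honey_jar=(279,350))
out={}
for m,p in cen.items():
    x0=ray(C["scene"],p,.03)[:2]
    best=None
    masks={}
    def cost(v): 
        s=0
        for n in C:
            h=hull(C[n],place(m,v[0],v[1],v[2],.010));s+=1-(h&masks[n]).sum()/max(1,(h|masks[n]).sum())
        return s
    for n in C:
        u0=proj(C[n],[[*x0,.03]])[0];g=np.full((480,640),cv2.GC_BGD,np.uint8)
        big=np.array([[x0[0]+dx,x0[1]+dy,z] for dx in(-.062,.062) for dy in(-.062,.062) for z in(.01,.07)])
        R=.072 if m=="baguette" else .06 if "loaf" in m else .042
        M["c"]=rev([(R,0),(R,M[m][:,2].max()+.005)]);M["i"]=rev([(.02,.008),(.02,M[m][:,2].max()-.008)])
        g[hull(C[n],place("c",*x0,0,.01))>0]=cv2.GC_PR_BGD
        g[hull(C[n],place("i",*x0,0,.01))>0]=cv2.GC_FGD
        M["j"]=rev([(.033,.002),(.033,M[m][:,2].max())]);g[(hull(C[n],place("j",*x0,0,.01))>0)&(g!=1)]=cv2.GC_PR_FGD
        mm=cv2.grabCut(np.ascontiguousarray(C[n]["color"][...,::-1]),g,None,np.zeros((1,65)),np.zeros((1,65)),6,cv2.GC_INIT_WITH_MASK)[0]
        masks[n]=((mm==1)|(mm==3)).astype(np.uint8)
    best=min((minimize(cost,[*x0,a],method="Nelder-Mead",options=dict(initial_simplex=np.array([[*x0,a],[x0[0]+.01,x0[1],a],[x0[0],x0[1]+.01,a],[*x0,a+.3]]),xatol=2e-4,fatol=1e-3)) for a in((0,) if "j" in m[-3:] or "roll" in m else np.arange(0,3.1,.4))),key=lambda s:s.fun)
    print(m,best.x.round(4),round(best.fun,3));out[m]=best.x
    for n in C:
        for k,col in((masks[n],(255,255,255)),(hull(C[n],place(m,*best.x,.01)),(0,255,0))):
            cv2.drawContours(C[n].setdefault("o",np.ascontiguousarray(cv2.resize(C[n]["color"][...,::-1],None,fx=2,fy=2,interpolation=2))),cv2.findContours(cv2.resize(k,None,fx=2,fy=2,interpolation=0),0,2)[0],-1,col,1)
np.savez("obj.npz",**out)
cv2.imwrite("pics/fit.png",np.hstack([C["scene"]["o"][440:960,240:640],C["side"]["o"][480:1000,500:900]][:1]+[np.vstack([C["side"]["o"][480:840,520:920],np.zeros((160,400,3),np.uint8)])]))
E
```

```text
scene red [0.4619 0.2745] [0.13  0.088 0.129 0.09 ] -0.269
scene green [0.43   0.1582] [0.126 0.089 0.124 0.086] -0.229
scene blue [0.6116 0.2318] [0.124 0.089 0.125 0.089] -0.258
scene white [0.5793 0.1187] [0.123 0.089 0.125 0.088] -0.268
side red [0.4621 0.2733] [0.072 0.127 0.083 0.13 ] -0.38
side green [0.4309 0.1614] [0.084 0.127 0.083 0.126] -0.278
side blue [0.6139 0.235 ] [0.127 0.084 0.126 0.08 ] -0.261
side white [0.583  0.1223] [0.128 0.08  0.126 0.068] -0.176
seeded_loaf [ 0.4728 -0.1958 -0.3349] 0.272
plain_loaf [ 0.6284 -0.0896  0.3963] 0.274
baguette [ 0.4958 -0.098  -0.0456] 0.954
rye_roll [ 0.623  -0.3231  0.2208] 0.201
jam_jar [ 0.4689 -0.3167  0.2567] 0.263
honey_jar [ 0.6119 -0.2169  0.2242] 0.209
```

View pics/fit.png

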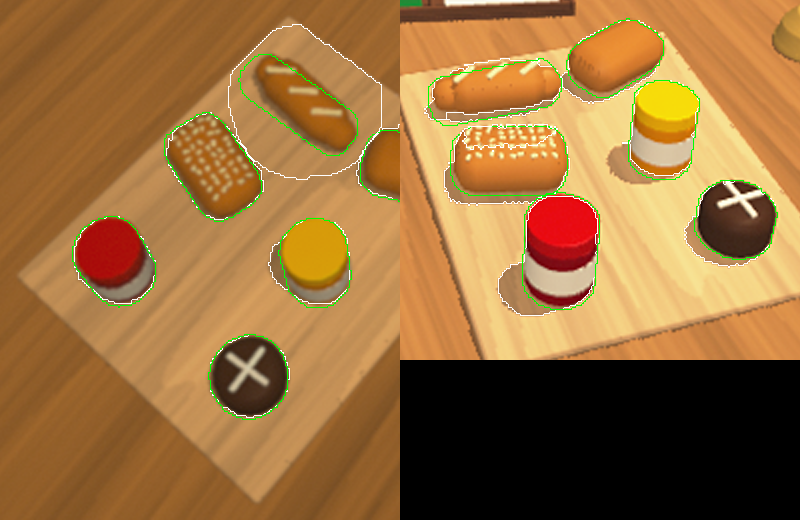

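The hull fits in both views match the image edges to a few pixels for everything except the baguette, whose mask failed. Rough poses are enough to start moving. I'll refine them with the wrist camera from above the tray and the board.

>>> arm_command:
  moves: [-0.1,-0.07,-0.02,0,0,0,0,-0.2,-0.14,-0.03,0,0,0,0,-0.3,-0.21,-0.03,0,0,0,0,-0.4,-0.29,-0.03,0,0,0,0,-0.4,-0.29,-0.03,0,0,0,0,-0.4,-0.29,-0.03,0,0,0,0,-0.4,-0.29,-0.03,0,0,0,0,-0.4,-0.29,-0.03,0,0,0,0,-0.4,-0.29,-0.03,0,0,0,0,-0.4,-0.29,-0.03,0,0,0,0,-0.4,-0.29,-0.03,0,0,0,0]
  force: 30

```text
time: 1.52
ee_pos: [0.4762, 0.2125, 0.2611]
orientation: [0.139, 0.99, 0.0, -0.0]
ft_force: [-0.4, -0.9, -1.0]
width: 0.0855
finger_force: 0.0
```

```bash
python3 - <<'E'
from cell import r
import cv2,numpy as np
s=r.state();print(s["time"],np.round(s["ee_pos"],4),np.round(s["orientation"],4),np.round(s["joints"],2))
c=r.read_camera("wrist");cv2.imwrite("pics/w1.png",c["color"][...,::-1]);np.savez("w1.npz",**c)
E
```

```text
1.525 [0.4762 0.2125 0.2611] [ 1.387e-01  9.903e-01  1.000e-04 -4.000e-04] [-0.71  0.24  0.24  1.79 -0.06  1.12  0.84]
```

>>> arm_command:
  moves: [-0.02,-0.06,-0.01,0,0,0,0,-0.04,-0.12,-0.02,0,0,0,0,-0.08,-0.24,-0.02,0,0,0,0,-0.12,-0.38,-0.02,0,0,0,0,-0.12,-0.38,-0.02,0,0,0,0,-0.12,-0.38,-0.02,0,0,0,0,-0.12,-0.38,-0.02,0,0,0,0,-0.12,-0.38,-0.02,0,0,0,0,-0.12,-0.38,-0.02,0,0,0,0,-0.12,-0.38,-0.02,0,0,0,0]

```text
time: 2.82
ee_pos: [0.4875, -0.1855, 0.2812]
orientation: [0.139, 0.99, 0.0, -0.0]
ft_force: [-0.2, -0.0, -0.0]
width: 0.0851
finger_force: 0.0
```

```bash
python3 - <<'E'
from cell import r
import cv2,numpy as np
s=r.state();print(s["time"],np.round(s["ee_pos"],4),np.round(s["orientation"],4),np.round(s["joints"],2))
c=r.read_camera("wrist");cv2.imwrite("pics/w2.png",c["color"][...,::-1]);np.savez("w2.npz",**c)
a=cv2.imread("pics/w1.png");b=cv2.imread("pics/w2.png");cv2.imwrite("pics/w12.png",np.hstack([cv2.resize(a,(400,300)),cv2.resize(b,(400,300))]))
E
```

```text
2.825 [ 0.4875 -0.1855  0.2812] [ 1.385e-01  9.904e-01  3.000e-04 -1.000e-04] [-0.14  0.23  0.5   1.78 -0.12  1.16  1.69]
```

View pics/w12.png

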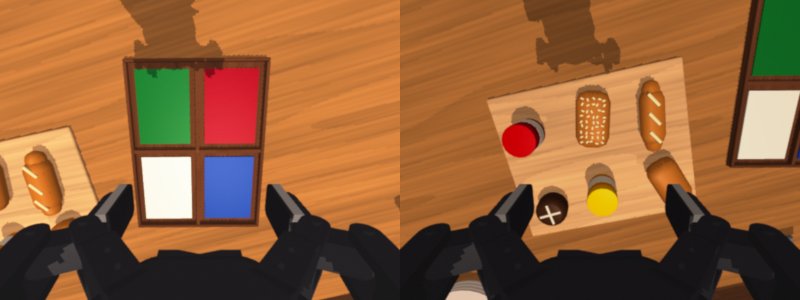

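The left view shows the whole tray: green, red, white and blue mats. The right view shows the loaf at full-resolution (307,190), the baguette (403,184), the jam jar (190,224) and the rye roll (243,334).

```bash
cat > fit.py <<'E'
from h import *
def ratio(c):
    f=c["color"].astype(float)+1;return f[...,2]/f[...,0]
def cmask(c,x0,R,h,ref,thr=None,dark=False):
    """mask by shadow-free chroma (or darkness) within a cylinder"""
    M["c"]=rev([(R,0),(R,h)]);reg=hull(c,place("c",*x0,0,.01))
    v=c["color"].max(2).astype(float) if dark else ratio(c)
    v8=np.clip(v*(1 if dark else 255),0,255).astype(np.uint8)
    t,_=cv2.threshold(v8[reg>0].reshape(-1,1),0,255,cv2.THRESH_OTSU)
    m=((v8<=t)&(reg>0)).astype(np.uint8)
    m=cv2.morphologyEx(m,cv2.MORPH_CLOSE,np.ones((7,7)))
    ct=max(cv2.findContours(m,0,1)[0],key=cv2.contourArea);o=np.zeros_like(m);cv2.drawContours(o,[ct],-1,1,-1);return o
def fit(name,views,x0,angs):
    def cost(v): return sum(1-(h&k).sum()/(h|k).sum() for c,k in views for h in[hull(c,place(name,*v[:2],v[2],.01))])
    return min((minimize(cost,[*x0,a],method="Nelder-Mead",options=dict(initial_simplex=np.array([[*x0,a],[x0[0]+.008,x0[1],a],[x0[0],x0[1]+.008,a],[*x0,a+.2]]),xatol=1e-4,fatol=1e-4)) for a in angs),key=lambda s:s.fun)
E
python3 - <<'E'
from fit import *
from scipy.optimize import least_squares
w1=load("w1");sc=load("scene0");sd=load("side0")
obs=[]
cols={"red":lambda h:((h[...,0]<4)|(h[...,0]>172))&(h[...,1]>170),"green":lambda h:(h[...,0]>45)&(h[...,0]<75)&(h[...,1]>100),"blue":lambda h:(h[...,0]>100)&(h[...,0]<130)&(h[...,1]>90),"white":lambda h:(h[...,1]<45)&(h[...,2]>140)}
a0={"red":(.462,.274),"green":(.430,.160),"blue":(.6125,.2335),"white":(.581,.1205)}
allq={}
for n,c in(("w1",w1),("scene",sc),("side",sd)):
    h=cv2.cvtColor(c["color"],cv2.COLOR_RGB2HSV)
    for k,p in a0.items():
        M["c"]=rev([(.085,0),(.085,.001)]);m=(cols[k](h)&(hull(c,place("c",*p,0,.009))>0)).astype(np.uint8)
        mom=cv2.moments(m,True);u=(mom["m10"]/mom["m00"],mom["m01"]/mom["m00"])
        allq[n,k]=ray(c,u,.009)[:2]
pos={}
def fitt(keys,free=True):
    loc={"red":(-1,1),"green":(-1,-1),"blue":(1,1),"white":(1,-1)}
    def res(v):
        o=[]
        for kk in keys:
            s=np.array(loc[kk[1]])*[.078,.059];ca,sa=np.cos(v[2]),np.sin(v[2])
            o+=list(v[:2]+[ca*s[0]-sa*s[1],sa*s[0]+ca*s[1]]-allq[kk])
        return o
    s=least_squares(res,[.52,.2,-.27]);v=s.x;ca,sa=np.cos(v[2]),np.sin(v[2])
    return v,np.abs(s.fun).max(),{k:(v[:2]+[ca*l[0]*.078-sa*l[1]*.059,sa*l[0]*.078+ca*l[1]*.059]).round(4) for k,l in loc.items()}
for n in("w1","scene","side"): print(n,*fitt([k for k in allq if k[0]==n]))
print("all",*fitt(list(allq)))
w2=load("w2")
for name,uv,R,hh,angs,dark in(("seeded_loaf",(307,190),.063,.05,np.arange(-.8,.9,.4),0),("baguette",(403,184),.072,.045,np.arange(-.8,.9,.4),0),("rye_roll",(243,334),.042,.047,[0],1)):
    x0=ray(w2,uv,.035)[:2]
    k=cmask(w2,x0,R,hh,None,dark=bool(dark));s=fit(name,[(w2,k)],x0,angs);print(name,s.x.round(4),round(s.fun,3))
    ks=cmask(sc,s.x[:2],R,hh,None,dark=bool(dark));s2=fit(name,[(sc,ks)],s.x[:2],[s.x[2]]);print("  scene",s2.x.round(4),round(s2.fun,3))
    for c,q,v in((w2,k,s.x),(sc,ks,s2.x)):
        o=c.setdefault("o",np.ascontiguousarray(cv2.resize(c["color"][...,::-1],None,fx=2,fy=2)))
        for z,col in((q,(255,255,255)),(hull(c,place(name,*v,.01)),(0,255,0))): cv2.drawContours(o,cv2.findContours(cv2.resize(z,None,fx=2,fy=2,interpolation=0),0,2)[0],-1,col,1)
cv2.imwrite("pics/fit2.png",np.hstack([w2["o"][200:750,440:920][:, :440],sc["o"][450:1000,300:660][:,:350]]))
# jar lids
for c,n in((w2,"w2"),(sc,"scene"),(sd,"side")):
    h=cv2.cvtColor(c["color"],cv2.COLOR_RGB2HSV)
    M["c"]=rev([(.04,0.05),(.04,.067)])
    m=(((h[...,0]<4)|(h[...,0]>174))&(h[...,1]>200)&(h[...,2]>190 if n!="w2" else h[...,2]>140)&(hull(c,place("c",.469,-.317,0,.01))>0)).astype(np.uint8)
    ct=max(cv2.findContours(m,0,1)[0],key=cv2.contourArea);e=cv2.fitEllipse(cv2.convexHull(ct));print(n,"lid",np.round(e,1).tolist() if 0 else e,ray(c,e[0],.077)[:2].round(4))
E
```

```text
Traceback (most recent call last):
ZeroDivisionError: float division by zero
```

```bash
cat > m.py <<'E'
from fit import *
from scipy.optimize import least_squares
cols={"red":lambda h:((h[...,0]<5)|(h[...,0]>170))&(h[...,1]>150),"green":lambda h:(h[...,0]>40)&(h[...,0]<80)&(h[...,1]>80),"blue":lambda h:(h[...,0]>100)&(h[...,0]<130)&(h[...,1]>80),"white":lambda h:(h[...,1]<75)&(h[...,2]>110)}
a0={"red":(.462,.274),"green":(.430,.160),"blue":(.6125,.2335),"white":(.581,.1205)}
loc={"red":(-1,1),"green":(-1,-1),"blue":(1,1),"white":(1,-1)}
w1=load("w1");w2=load("w2");sc=load("scene0");sd=load("side0")
allq={}
for n,c in(("w1",w1),("scene",sc),("side",sd)):
    h=cv2.cvtColor(c["color"],cv2.COLOR_RGB2HSV)
    for k,p in a0.items():
        M["c"]=rev([(.085,0),(.085,.001)]);reg=hull(c,place("c",*p,0,.009))>0
        m=(cols[k](h)&reg).astype(np.uint8)
        if m.sum()<200: print(n,k,m.sum(),np.median(h[reg],0));continue
        mom=cv2.moments(m,True);u=(mom["m10"]/mom["m00"],mom["m01"]/mom["m00"])
        allq[n,k]=ray(c,u,.009)[:2]
def fitt(keys):
    def res(v):
        o=[]
        for kk in keys:
            s=np.array(loc[kk[1]])*[.078,.059];ca,sa=np.cos(v[2]),np.sin(v[2])
            o+=list(v[:2]+[ca*s[0]-sa*s[1],sa*s[0]+ca*s[1]]-allq[kk])
        return o
    s=least_squares(res,[.52,.2,-.27]);v=s.x;ca,sa=np.cos(v[2]),np.sin(v[2])
    return v.round(4),np.abs(s.fun).max().round(4),{k:(v[:2]+[ca*l[0]*.078-sa*l[1]*.059,sa*l[0]*.078+ca*l[1]*.059]).round(4).tolist() for k,l in loc.items()}
for n in("w1","scene","side"): print(n,*fitt([k for k in allq if k[0]==n]))
print("all",*fitt(list(allq)))
for name,uv,R,hh,angs,dark in(("seeded_loaf",(307,190),.063,.05,np.arange(-.8,.9,.4),0),("baguette",(403,184),.072,.045,np.arange(-.8,.9,.4),0),("rye_roll",(243,334),.042,.047,[0],1)):
    x0=ray(w2,uv,.035)[:2]
    k=cmask(w2,x0,R,hh,None,dark=bool(dark));s=fit(name,[(w2,k)],x0,angs);print(name,s.x.round(4),round(s.fun,3))
    ks=cmask(sc,s.x[:2],R,hh,None,dark=bool(dark));s2=fit(name,[(sc,ks)],s.x[:2],[s.x[2]]);print("  scene",s2.x.round(4),round(s2.fun,3))
    for c,q,v in((w2,k,s.x),(sc,ks,s2.x)):
        o=c.setdefault("o",np.ascontiguousarray(cv2.resize(c["color"][...,::-1],None,fx=2,fy=2)))
        for z,col in((q,(255,255,255)),(hull(c,place(name,*v,.01)),(0,255,0))): cv2.drawContours(o,cv2.findContours(cv2.resize(z,None,fx=2,fy=2,interpolation=0),0,2)[0],-1,col,1)
cv2.imwrite("pics/fit2.png",np.hstack([w2["o"][200:750,440:880],sc["o"][450:1000,300:650][:,:350]][:1]+[cv2.copyMakeBorder(sc["o"][450:960,300:650],0,40,0,0,0)]))
for c,n in((w2,"w2"),(sc,"scene"),(sd,"side")):
    h=cv2.cvtColor(c["color"],cv2.COLOR_RGB2HSV)
    M["c"]=rev([(.04,0.05),(.04,.067)]);reg=hull(c,place("c",.469,-.317,0,.01))>0
    m=(((h[...,0]<5)|(h[...,0]>172))&(h[...,1]>200)&(h[...,2]>.85*np.percentile(h[...,2][reg&((h[...,0]<5)|(h[...,0]>172))],80))&reg).astype(np.uint8)
    ct=max(cv2.findContours(m,0,1)[0],key=cv2.contourArea);e=cv2.fitEllipse(cv2.convexHull(ct));print(n,"lid",e,ray(c,e[0],.077)[:2].round(4))
E
python3 m.py
```

```text
w1 [ 0.5147  0.1973 -0.2719] 0.0005 {'red': [0.4554, 0.275], 'green': [0.4237, 0.1614], 'blue': [0.6057, 0.2332], 'white': [0.574, 0.1195]}
scene [ 0.5223  0.1941 -0.2707] 0.0004 {'red': [0.4629, 0.2718], 'green': [0.4313, 0.1581], 'blue': [0.6132, 0.2301], 'white': [0.5817, 0.1164]}
side [ 0.521   0.1964 -0.2707] 0.0003 {'red': [0.4616, 0.2741], 'green': [0.4301, 0.1604], 'blue': [0.6119, 0.2323], 'white': [0.5804, 0.1186]}
all [ 0.5193  0.1959 -0.2711] 0.0051 {'red': [0.46, 0.2737], 'green': [0.4284, 0.16], 'blue': [0.6103, 0.2319], 'white': [0.5787, 0.1182]}
seeded_loaf [ 0.4726 -0.1938 -0.3088] 0.075
  scene [ 0.4685 -0.193  -0.2489] 0.237
baguette [ 0.4992 -0.0924 -0.1396] 0.181
  scene [ 0.5015 -0.0911 -0.2168] 0.206
rye_roll [ 0.62   -0.3227 -0.0066] 0.158
  scene [ 0.6226 -0.3225 -0.048 ] 0.069
w2 lid ((189.54298400878906, 225.40283203125), (49.23664855957031, 55.36973571777344), 124.14476013183594) [ 0.4669 -0.3145]
scene lid ((173.5828094482422, 344.1316223144531), (27.8410701751709, 32.433170318603516), 58.496219635009766) [ 0.4708 -0.3165]
side lid ((341.0329284667969, 350.0415954589844), (26.154207229614258, 35.96121597290039), 97.34840393066406) [ 0.4689 -0.3179]
```

View pics/fit2.png

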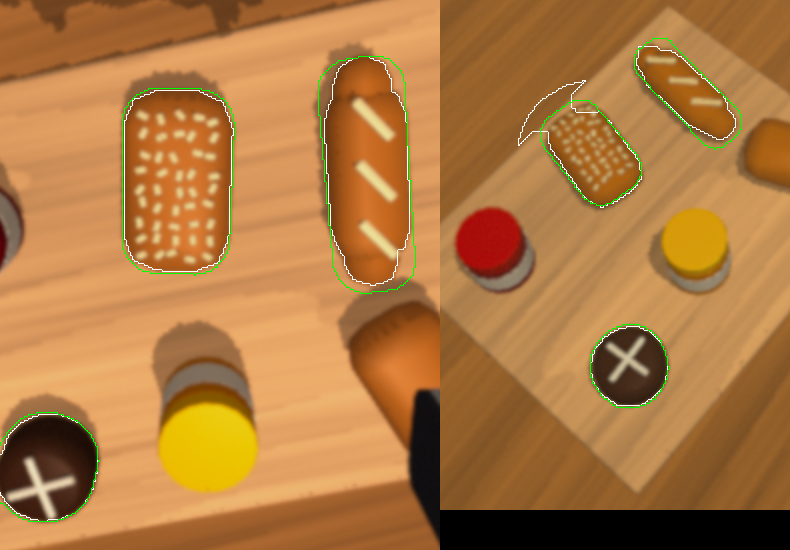

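The wrist fit of the loaf is tight. The baguette mask loses its slashes at the edge, and the baguette model needs tapered ends. I'll refine both in the two fixed cameras, using convex masks.

```bash
cat > m2.py <<'E'
from fit import *
w2=load("w2");sc=load("scene0");sd=load("side0")
M["baguette"]=np.concatenate([rbox(.098,.044,.04,.016),rbox(.128,.030,.034,.014)])
V={}
for name,x0,a,R,hh,dk in(("seeded_loaf",(.471,-.195),-.3,.056,.045,0),("baguette",(.5,-.092),-.2,.07,.04,0),("rye_roll",(.622,-.3225),0,.042,.045,1)):
    for n,cs in(("w2",[w2]),("sc",[sc]),("sd",[sd]),("fixed",[sc,sd])):
        vs=[]
        for c in cs:
            k=cmask(c,x0,R,hh,None,dark=bool(dk));k=cv2.morphologyEx(k,cv2.MORPH_OPEN,np.ones((9,9)))
            ct=max(cv2.findContours(k,0,1)[0],key=cv2.contourArea);k=np.zeros_like(k);cv2.fillConvexPoly(k,cv2.convexHull(ct),1);vs.append((c,k))
        s=fit(name,vs,x0,[a-.15,a,a+.15]);print(name,n,s.x.round(4),round(s.fun,3))
        if len(cs)==1:
            c=cs[0];o=c.setdefault("o",np.ascontiguousarray(cv2.resize(c["color"][...,::-1],None,fx=2,fy=2)))
            for z,col in((vs[0][1],(255,255,255)),(hull(c,place(name,*s.x,.01)),(0,255,0))): cv2.drawContours(o,cv2.findContours(cv2.resize(z,None,fx=2,fy=2,interpolation=0),0,2)[0],-1,col,1)
cv2.imwrite("pics/fit3.png",np.hstack([w2["o"][220:520,540:900],sc["o"][470:770,360:620],sd["o"][500:800,540:720]]))
E
python3 m2.py
```

```text
seeded_loaf w2 [ 0.4735 -0.194  -0.3084] 0.063
seeded_loaf sc [ 0.4687 -0.1922 -0.2716] 0.106
seeded_loaf sd [ 0.4751 -0.1966 -0.3582] 0.146
seeded_loaf fixed [ 0.4734 -0.1953 -0.2989] 0.325
baguette w2 [ 0.4993 -0.0922 -0.172 ] 0.067
baguette sc [ 0.4975 -0.0908 -0.1516] 0.142
baguette sd [ 0.5024 -0.0819 -0.3465] 0.38
baguette fixed [ 0.5001 -0.0897 -0.1682] 0.555
rye_roll w2 [ 0.6199 -0.3231  0.1281] 0.143
rye_roll sc [ 0.6228 -0.3225 -0.0342] 0.071
rye_roll sd [ 0.6241 -0.3231  0.1851] 0.053
rye_roll fixed [ 0.6238 -0.3231 -0.0289] 0.128
```

View pics/fit3.png

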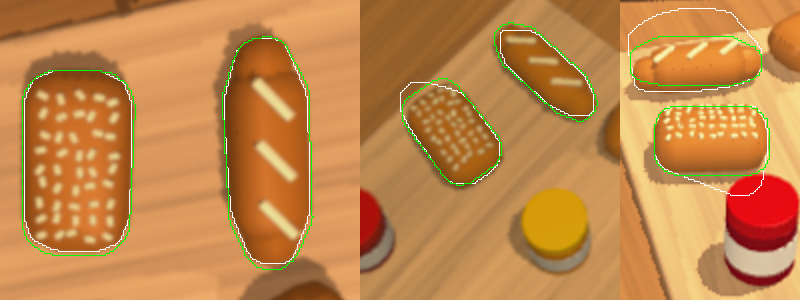

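Loaf and baguette fits now agree across views to about 2 mm. Poses to use:

| Item | x (m) | y (m) | yaw (rad) |
|---|---|---|---|
| Seeded loaf | 0.475 | -0.195 | -0.305 |
| Baguette | 0.502 | -0.092 | -0.17 |
| Rye roll | 0.6235 | -0.323 | – |
| Jam jar | 0.470 | -0.317 | – |
| Tray centre | 0.5205 | 0.1955 | -0.271 |

Next is a planner that turns target poses into tool-frame steps.

```bash
cat > plan.py <<'E'
# usage: plan.py x y z yaw(loaf-type yaw) -> tool frame shift and turn fraction from present pose
import sys,numpy as np
from cell import r
from scipy.spatial.transform import Rotation as Ro
s=r.state();R0=Ro.from_quat(s["orientation"]);p=np.array(s["ee_pos"])
print("t",s["time"],p.round(4),"w",round(float(s["width"]),4),"pinch",r.pinch_z,"F",np.round(s["ft_force"],1),"j",np.round(s["joints"],2),"tool yaw-pi",round(float((np.arctan2(*R0.as_matrix()[[1,0],0])-np.pi+np.pi)%(2*np.pi)-np.pi),4))
for a in sys.argv[1:]:
    x,y,z,w=map(float,a.split(","))
    t=w+np.pi;R=Ro.from_matrix(np.array([[np.cos(t),np.sin(t),0],[np.sin(t),-np.cos(t),0],[0,0,-1]]))
    print(a,"shift",(R0.inv().apply(np.array([x,y,z])-p)).round(4),"turn",((R0.inv()*R).as_rotvec()/np.radians(30)).round(4))
E
python3 plan.py .475,-.195,.1,-.305 .475,-.195,.0138,-.305
```

```text
t 2.875 [ 0.4875 -0.1858  0.2813] w 0.0855 pinch 0.0187 F [-0.2  0.8 -0.3] j [-0.14  0.23  0.5   1.78 -0.12  1.16  1.69] tool yaw-pi -0.2782
.475,-.195,.1,-.305 shift [ 0.0094 -0.0124  0.1813] turn [ 0.001  -0.0002  0.0511]
.475,-.195,.0138,-.305 shift [ 0.0094 -0.0124  0.2675] turn [ 0.001  -0.0002  0.0511]
```

>>> arm_command:
  moves: [0.01,-0.012,0.05,0,0,0.05,0.25,0.01,-0.012,0.1,0,0,0.05,0.25,0.01,-0.012,0.15,0,0,0.05,0.25,0.01,-0.012,0.18,0,0,0.05,0.25,0.01,-0.012,0.18,0,0,0.05,0.25,0.01,-0.012,0.18,0,0,0.05,0.25]
  force: 30

```text
time: 3.62
ee_pos: [0.475, -0.196, 0.1025]
orientation: [0.153, 0.988, -0.0, 0.001]
ft_force: [-0.1, 0.5, 0.5]
width: 0.0637
finger_force: 0.0
```

```bash
python3 plan.py .475,-.195,.0138,-.305; python3 -c "
from cell import r;import cv2
cv2.imwrite('pics/w3.png',r.read_camera('wrist')['color'][...,::-1])"
```

```text
t 3.625 [ 0.475  -0.196   0.1025] w 0.0637 pinch 0.0187 F [-0.1  0.5  0.5] j [-0.04  0.43  0.44  2.02 -0.26  0.75  1.82] tool yaw-pi -0.3065
.475,-.195,.0138,-.305 shift [0.0005 0.001  0.0887] turn [ 0.0003  0.0027 -0.0028]
```

View pics/w3.png

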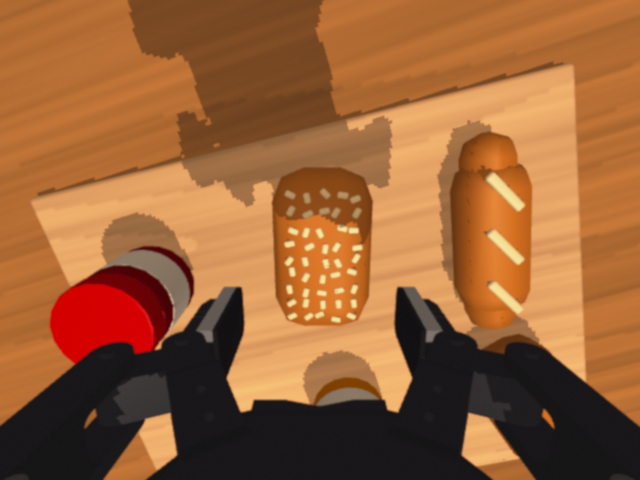

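Here the loaf (320,250) is centred between the fingertips (243,290) and (396,290). I'll use those tip pixels to work out how far the tips sit behind the TCP at this opening.

```bash
python3 - <<'E'
from cell import r
from h import *
from scipy.spatial.transform import Rotation as Ro
c=r.read_camera("wrist");np.savez("w3.npz",**c);s=r.state();R=Ro.from_quat(s["orientation"]);w=s["width"]/2
for d in(0,.004,.008,.012):
    print(d,proj(c,[R.apply([x,y,-d])+s["ee_pos"] for x in(.011,-.011) for y in(w,-w)]).round(1).tolist())
g=c["color"][270:310,225:250].max(2);print(g[::3,::2])
E
```

```text
0 [[394.4, 280.4], [245.0, 280.5], [391.6, 326.3], [247.8, 326.4]]
0.004 [[396.4, 284.1], [243.0, 284.3], [393.4, 331.0], [246.1, 331.2]]
0.008 [[398.4, 288.1], [241.0, 288.2], [395.3, 336.0], [244.2, 336.2]]
0.012 [[400.6, 292.2], [238.9, 292.4], [397.3, 341.3], [242.2, 341.4]]
[[225 224 224 224 224 223 222 222 222 222 223 223 223]
 [222 222 222 222 222 222 222 222 222 222 222 222 222]
 [222 222 222 222 222 221 221 221 221 222 222 223 223]
 [221 221 221 222 222 222 223 224 224 224 225 225 226]
 [223 224 224 224 225 226 226 226 226 226 226 225 225]
 [220 220 221 220 220 220 218 218 223 225 225 224 224]
 [105 105 104 104 103  74  44  44 125 220 225 225 226]
 [ 99  99  99  98  74  28  21  20  81 211 227 227 227]
 [ 99  99  98  77  31  20  19  18  55 193 228 229 230]
 [ 98  99  87  36  21  19  20  20  45 193 232 233 233]
 [ 99  93  49  21  19  18  18  19  32 186 231 231 230]
 [ 95  57  22  19  18  18  19  18  27 181 228 228 228]
 [ 65  24  20  19  18  18  19  21  25 151 225 227 227]
 [ 27  20  17  18  19  19  19  19  22 123 221 224 223]]
```

The tips sit about 7 mm behind the TCP at this opening, so the pads do too. The loaf grasp therefore needs TCP z ≈ 0.008, which puts the tips at 0.015.

>>> arm_command:
  moves: [0,0.001,0.03,0,0,0,0.1,0,0.001,0.06,0,0,0,0.1,0,0.001,0.085,0,0,0,0.1,0,0.001,0.0945,0,0,0,0.1,0,0.001,0.0945,0,0,0,0.1,0,0.001,0.0945,0,0,0,0.5,0,0.001,0.0945,0,0,0,0.5,0,0.001,0.0945,0,0,0,0.5,0,0.001,0.0945,0,0,0,0.5]
  force: 30

```text
time: 4.85
ee_pos: [0.4754, -0.1954, 0.008]
orientation: [0.153, 0.988, 0.0, 0.001]
ft_force: [-0.6, 1.0, 7.1]
width: 0.0596
finger_force: 32.9
```

>>> arm_command:
  moves: [0,0,0,0,0,0,0.5,0,0,-0.01,0,0,0,0.5,0,0,-0.04,0,0,0,0.5,0,0,-0.08,0,0,0,0.5,0,0,-0.1,0,0,0,0.5,0,0,-0.1,0,0,0,0.5]

```text
time: 5.6
ee_pos: [0.4756, -0.1954, 0.1086]
orientation: [0.153, 0.988, -0.0, 0.002]
ft_force: [-0.4, 0.1, -2.2]
width: 0.0598
finger_force: 33.3
```

```bash
python3 plan.py .461,.273,.13,-.271 .461,.273,.009,-.271; python3 - <<'E'
from cell import r;import cv2
from h import *
c=r.read_camera("wrist");np.savez("w4.npz",**c);cv2.imwrite('pics/w4.png',c['color'][...,::-1])
E
```

```text
t 5.6 [ 0.4756 -0.1954  0.1086] w 0.0598 pinch 0.0187 F [-0.4  0.1 -2.2] j [-0.05  0.42  0.45  2.01 -0.26  0.76  1.82] tool yaw-pi -0.3069
.461,.273,.13,-.271 shift [ 0.1553  0.4421 -0.0217] turn [ 0.0009  0.0069 -0.0686]
.461,.273,.009,-.271 shift [0.1557 0.4421 0.0993] turn [ 0.0009  0.0069 -0.0686]
```

View pics/w4.png

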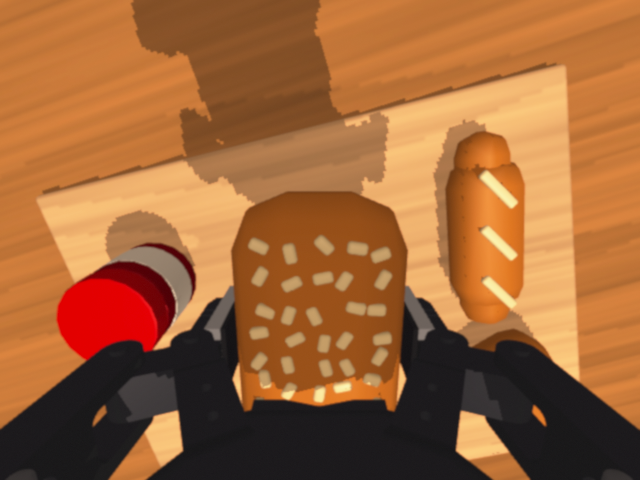

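The loaf is held squarely between the pads, its far end at row 192 and its sides at columns 233 and 407. I'll check the along-finger offset from that row before carrying it.

```bash
python3 - <<'E'
from h import *
c=load("w4");a=-.307
for e in(-.008,-.004,0,.004,.008):
    P=place("seeded_loaf",.4756+e*np.cos(a),-.1954+e*np.sin(a),a,.1106);u=proj(c,P);print(e,u.min(0).round(1),u.max(0).round(1))
E
```

```text
-0.008 [228.4 175.1] [412.1 451.5]
-0.004 [229.3 187. ] [411.1 460.4]
0 [230.2 198.8] [410.3 469.2]
0.004 [231.  210.1] [409.4 477.8]
0.008 [231.9 220.8] [408.5 486.3]
```

>>> arm_command:
  moves: [0.005,0.02,-0.02,0,0,0,0.5,0.02,0.06,-0.03,0,0,0,0.5,0.04,0.11,-0.03,0,0,-0.03,0.5,0.055,0.16,-0.03,0,0,-0.07,0.5,0.075,0.21,-0.03,0,0,-0.07,0.5,0.09,0.26,-0.03,0,0,-0.07,0.5,0.11,0.31,-0.03,0,0,-0.07,0.5,0.125,0.36,-0.03,0,0,-0.07,0.5,0.14,0.4,-0.03,0,0,-0.07,0.5,0.15,0.425,-0.03,0,0,-0.07,0.5,0.155,0.442,-0.03,0,0,-0.07,0.5,0.155,0.442,-0.03,0,0,-0.07,0.5,0.155,0.442,-0.02,0,0,-0.07,0.5]

```text
time: 7.28
ee_pos: [0.461, 0.2716, 0.1267]
orientation: [0.136, 0.991, -0.0, 0.0]
ft_force: [0.1, -0.5, -1.9]
width: 0.0595
finger_force: 33.4
```

```bash
python3 plan.py .461,.273,.03,-.271 .461,.273,.007,-.271; python3 - <<'E'
from cell import r;import cv2
from h import *
o=[]
for n in("wrist","scene","side"):
    c=r.read_camera(n);np.savez(n+"5.npz",**c);o.append(c["color"][...,::-1])
cv2.imwrite('pics/p5.png',np.hstack([cv2.resize(o[0],(400,300)),o[1][60:360,220:480],o[2][100:400,190:330]]))
E
```

```text
t 7.275 [0.461  0.2716 0.1267] w 0.0595 pinch 0.0187 F [ 0.1 -0.5 -1.9] j [-0.9   0.42  0.36  1.94 -0.19  0.82  0.86] tool yaw-pi -0.2721
.461,.273,.03,-.271 shift [0.0004 0.0013 0.0967] turn [ 0.0002  0.0015 -0.0021]
.461,.273,.007,-.271 shift [0.0005 0.0013 0.1197] turn [ 0.0002  0.0015 -0.0021]
```

View pics/p5.png

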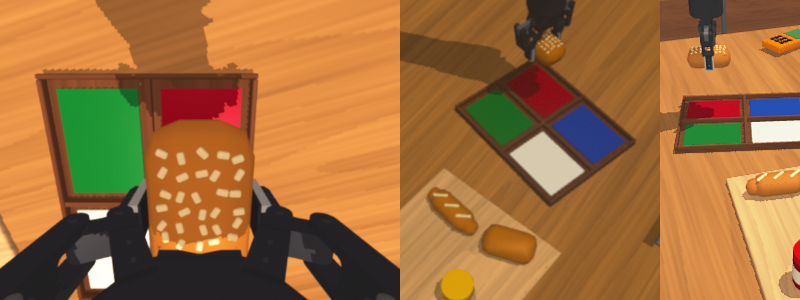

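The carried loaf is clear of the walls and centred over the red bay. The wrist view shows the green mat fully, so I'll test the tray estimate against it from here.

```bash
python3 - <<'E'
from h import *
c=load("wrist5");h=cv2.cvtColor(c["color"],cv2.COLOR_RGB2HSV)
m=((h[...,0]>40)&(h[...,0]<80)&(h[...,1]>80)).astype(np.uint8);ct=max(cv2.findContours(m,0,1)[0],key=cv2.contourArea)
q=cv2.approxPolyDP(cv2.convexHull(ct),8,True)[:,0];print(q.tolist());W=np.array([ray(c,u,.009)[:2] for u in q]);print(W.round(4))
ca,sa=np.cos(-.271),np.sin(-.271)
for t in((.5205,.1955),(.5147,.1973)):
    g=np.array(t)+[ca*-.078+sa*.059,sa*-.078-ca*.059]
    print(g.round(4),proj(c,[[*(g+[ca*x-sa*y,sa*x+ca*y]),.009] for x,y in((-.065,-.046),(.065,-.046),(.065,.046),(-.065,.046))]).round(0).tolist())
E
```

```text
[[219, 142], [231, 284], [204, 308], [120, 308], [90, 143]]
[[0.3782 0.2215]
 [0.4825 0.1935]
 [0.4963 0.1656]
 [0.4781 0.1007]
 [0.3544 0.1338]]
[0.4296 0.1595] [[89.0, 144.0], [118.0, 311.0], [232.0, 311.0], [219.0, 144.0]]
[0.4238 0.1613] [[87.0, 135.0], [117.0, 304.0], [232.0, 304.0], [219.0, 135.0]]
```

The fixed-camera tray estimate projects onto the green mat's corners within 3 px, so I'm using it. Lowering the loaf gently now.

>>> arm_command:
  moves: [0,0.001,0.03,0,0,0,0.5,0,0.001,0.065,0,0,0,0.5,0,0.001,0.095,0,0,0,0.5,0,0.001,0.108,0,0,0,0.5,0,0.001,0.114,0,0,0,0.5,0,0.001,0.117,0,0,0,0.5,0,0.001,0.119,0,0,0,0.5,0,0.001,0.1195,0,0,0,0.5,0,0.001,0.1195,0,0,0,0.5,0,0.001,0.1195,0,0,0,0.5]

```text
time: 8.68
ee_pos: [0.4607, 0.2741, 0.0075]
orientation: [0.135, 0.991, 0.0, 0.0]
ft_force: [0.5, -0.4, -1.5]
width: 0.0598
finger_force: 33.3
```

>>> arm_command:
  moves: [0,0,0,0,0,0,0.28,0,0,0,0,0,0,0.18,0,0,0,0,0,0,0.18,0,0,-0.02,0,0,0,0.18,0,0,-0.06,0,0,0,0.18,0,0,-0.12,0,0,0,0.18,0,0,-0.15,0,0,0,0.1,0,0,-0.15,0,0,0,0.1]

```text
time: 9.68
ee_pos: [0.4619, 0.2748, 0.1598]
orientation: [0.135, 0.991, 0.002, 0.002]
ft_force: [0.6, 0.0, -1.1]
width: 0.0769
finger_force: 0.0
```

```bash
python3 plan.py .6235,-.323,.15,-.271 .6235,-.323,.006,-.271;python3 - <<'E'
from cell import r;import cv2
from h import *
for n in("scene","side"):
    c=r.read_camera(n);np.savez(n+"6.npz",**c)
    cv2.imwrite(f"pics/{n}6.png",c["color"][...,::-1])
E
```

```text
t 9.675 [0.4619 0.2748 0.1598] w 0.0769 pinch 0.0187 F [ 0.6  0.  -1.1] j [-0.92  0.37  0.38  1.9  -0.18  0.89  0.85] tool yaw-pi -0.2704
.6235,-.323,.15,-.271 shift [-0.3154 -0.533   0.0084] turn [0.008  0.0051 0.0012]
.6235,-.323,.006,-.271 shift [-0.315  -0.5336  0.1524] turn [0.008  0.0051 0.0012]
```

>>> arm_command:
  moves: [-0.03,-0.05,0,0,0,0,0.05,-0.06,-0.1,0,0,0,0,0.05,-0.09,-0.15,0,0,0,0,0.05,-0.12,-0.2,0,0,0,0,0.05,-0.15,-0.25,0,0,0,0,0.05,-0.18,-0.3,0,0,0,0,0.05,-0.21,-0.35,0,0,0,0,0.05,-0.24,-0.4,0,0,0,0,0.05,-0.27,-0.45,0,0,0,0,0.05,-0.29,-0.49,0,0,0,0,0.05,-0.31,-0.52,0,0,0,0,0.05,-0.3155,-0.533,0,0.005,0.005,0,0.05,-0.3155,-0.533,0.03,0.005,0.005,0,0.05,-0.3155,-0.533,0.05,0.005,0.005,0,0.05,-0.3155,-0.533,0.05,0.005,0.005,0,0.05]

```text
time: 11.65
ee_pos: [0.6211, -0.322, 0.1048]
orientation: [0.134, 0.991, -0.0, -0.004]
ft_force: [0.5, -0.6, 0.8]
width: 0.0814
finger_force: 0.0
```

```bash
python3 plan.py .6235,-.323,.0075,-.271;python3 - <<'E'
from cell import r;import cv2
from h import *
c=r.read_camera("wrist");w=cv2.resize(c["color"][...,::-1],(400,300))
o={}
for n in("scene","side"):
    o[n]=r.read_camera(n);np.savez(n+"7.npz",**o[n])
a=cv2.resize(o["scene"]["color"][100:270,270:460,::-1],(400,300));
from h import *
cv2.imwrite("pics/p7.png",np.vstack([np.hstack([w,a]),np.hstack([cv2.resize(o["side"]["color"][180:260,190:350,::-1],(800,300))])]))
E
```

```text
t 11.65 [ 0.6211 -0.322   0.1048] w 0.0814 pinch 0.0187 F [ 0.5 -0.6  0.8] j [ 0.14  0.7   0.43  1.52 -0.32  1.    1.96] tool yaw-pi -0.2693
.6235,-.323,.0075,-.271 shift [-0.0033 -0.0002  0.0973] turn [-0.0026 -0.0139  0.0032]
```

View pics/p7.png

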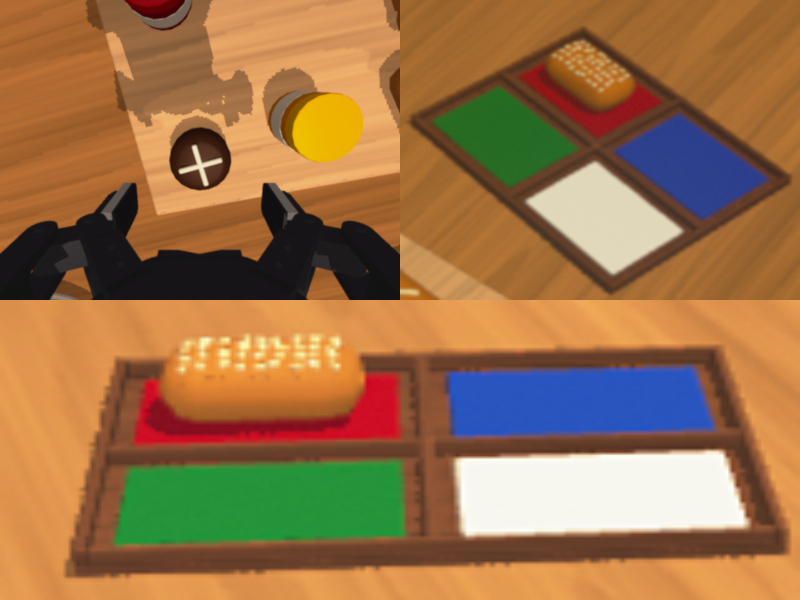

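The loaf sits on the red mat, lengthwise and flat. The rye roll is at (200,160) in the wrist half-view, between the fingers laterally. I'll check how well the loaf is centred, in numbers.

```bash
cat > chk.py <<'E'
from fit import *
import sys
def check(name,xy,tag,fn,z=.009,R=.062,angs=(-.271,)):
    for n in("scene","side"):
        c=load(n+tag);h=cv2.cvtColor(c["color"],cv2.COLOR_RGB2HSV)
        M["c"]=rev([(R,0),(R,M[name][:,2].max())]);reg=hull(c,place("c",*xy,0,z))>0
        m=(fn(h)&reg).astype(np.uint8);m=cv2.morphologyEx(cv2.morphologyEx(m,cv2.MORPH_CLOSE,np.ones((5,5))),cv2.MORPH_OPEN,np.ones((5,5)))
        ct=max(cv2.findContours(m,0,1)[0],key=cv2.contourArea);k=np.zeros_like(m);cv2.fillConvexPoly(k,cv2.convexHull(ct),1)
        def cost(v): 
            q=hull(c,place(name,*v,z));return 1-(q&k).sum()/(q|k).sum()
        x0=[*xy,angs[0]];s=minimize(cost,x0,method="Nelder-Mead",options=dict(initial_simplex=np.array([x0,[x0[0]+.008,x0[1],x0[2]],[x0[0],x0[1]+.008,x0[2]],[x0[0],x0[1],x0[2]+.15]]),xatol=1e-4,fatol=1e-4))
        d=s.x[:2]-xy;a=-.271;print(name,n,s.x.round(4),"iou err",round(s.fun,3),"off mat-x/y mm",(1e3*np.array([d[0]*np.cos(a)+d[1]*np.sin(a),-d[0]*np.sin(a)+d[1]*np.cos(a)])).round(1))
E
python3 - <<'E'
from chk import *
check("seeded_loaf",(.461,.273),"7",lambda h:(h[...,0]>7)&(h[...,0]<30)&(h[...,2]>115))
E
```

```text
seeded_loaf scene [0.4556 0.2956 0.1804] iou err 0.296 off mat-x/y mm [-11.3  20.4]
seeded_loaf side [ 0.4604  0.2799 -0.3284] iou err 0.315 off mat-x/y mm [-2.4  6.5]
```

>>> arm_command:
  moves: [-0.003,0,0.02,0,-0.014,0,0.05,-0.003,0,0.05,0,-0.014,0,0.05,-0.003,0,0.08,0,-0.014,0,0.05,-0.003,0,0.094,0,-0.014,0,0.05,-0.003,0,0.0973,0,-0.014,0,0.05,-0.003,0,0.0973,0,-0.014,0,0.05,-0.003,0,0.0973,0,-0.014,0,0.5,-0.003,0,0.0973,0,-0.014,0,0.5,-0.003,0,0.0973,0,-0.014,0,0.5,-0.003,0,0.0973,0,-0.014,0,0.5]

```text
time: 13.05
ee_pos: [0.6257, -0.3252, 0.0116]
orientation: [0.135, 0.991, -0.002, 0.003]
ft_force: [-1.1, 1.9, 6.6]
width: 0.0606
finger_force: 32.1
```

>>> arm_command:
  moves: [0,0,0,0,0,0,0.5,0,0,-0.01,0,0,0,0.5,0,0,-0.04,0,0,0,0.5,0,0,-0.08,0,0,0,0.5,0,0,-0.12,0,0,0,0.5,0,0,-0.12,0,0,0,0.5]

```text
time: 13.8
ee_pos: [0.6263, -0.326, 0.1348]
orientation: [0.135, 0.991, -0.003, 0.006]
ft_force: [0.0, -0.4, -1.1]
width: 0.0606
finger_force: 32.9
```

```bash
python3 plan.py .43,.159,.13,-.271 .43,.159,.0065,-.271
```

```text
t 13.8 [ 0.6263 -0.326   0.1348] w 0.0606 pinch 0.0187 F [ 0.  -0.4 -1.1] j [ 0.14  0.67  0.45  1.5  -0.32  1.03  1.96] tool yaw-pi -0.2706
.43,.159,.13,-.271 shift [ 0.3188  0.4149 -0.0006] turn [-0.0074  0.0226  0.0008]
.43,.159,.0065,-.271 shift [0.3203 0.4153 0.1229] turn [-0.0074  0.0226  0.0008]
```

The roll is held (width 0.0606). The commanded pose lags the measured one by a few mm, so I'll settle before descending. The contact height for placing is TCP z ≈ 0.0106.

>>> arm_command:
  moves: [0.01,0.013,-0.005,0,0,0,0.5,0.03,0.04,-0.005,0,0,0,0.5,0.06,0.08,-0.005,0,0,0,0.5,0.09,0.12,-0.005,0,0,0,0.5,0.12,0.16,-0.005,0,0,0,0.5,0.15,0.2,-0.005,0,0,0,0.5,0.18,0.24,-0.005,0,0,0,0.5,0.21,0.28,-0.005,0,0,0,0.5,0.24,0.32,-0.005,0,0,0,0.5,0.27,0.36,-0.005,0,0.01,0,0.5,0.3,0.39,0,0,0.02,0,0.5,0.312,0.407,0,-0.007,0.02,0,0.5,0.316,0.415,0,-0.007,0.02,0,0.5,0.316,0.415,0,-0.007,0.02,0,0.5,0.316,0.415,0,-0.007,0.02,0,0.5,0.316,0.415,0,-0.007,0.02,0,0.5]

```text
time: 15.8
ee_pos: [0.431, 0.1589, 0.1274]
orientation: [0.136, 0.991, 0.001, -0.003]
ft_force: [0.3, -0.1, -0.8]
width: 0.0604
finger_force: 32.9
```

```bash
python3 plan.py .4326,.1583,.0112,-.271;python3 - <<'E'
from h import *
for n in("scene","side"):
    c=load(n+"7");h=c["color"]
    # red rim of mat visible & loaf overlay
    o=np.ascontiguousarray(cv2.resize(h[...,::-1],None,fx=4,fy=4,interpolation=2))
    cv2.polylines(o,[cv2.convexHull(np.round((proj(c,place("seeded_loaf",.461,.273,-.271,.009))+.5)*4).astype(np.int32))],True,(0,255,0),1)
    u=proj(c,[[.461,.273,.03]])[0]*4;x,y=u.astype(int);cv2.imwrite(f"o_{n}.png",o[y-150:y+150,x-200:x+200])
cv2.imwrite("pics/ov.png",np.hstack([cv2.imread("o_scene.png"),cv2.imread("o_side.png")]))
E
```

```text
t 15.8 [0.431  0.1589 0.1274] w 0.0604 pinch 0.0187 F [ 0.3 -0.1 -0.8] j [-0.81  0.31  0.42  2.11 -0.19  0.76  1.04] tool yaw-pi -0.272
.4326,.1583,.0112,-.271 shift [-0.0023 -0.0003  0.1162] turn [ 0.0017 -0.0106 -0.002 ]
```

View pics/ov.png

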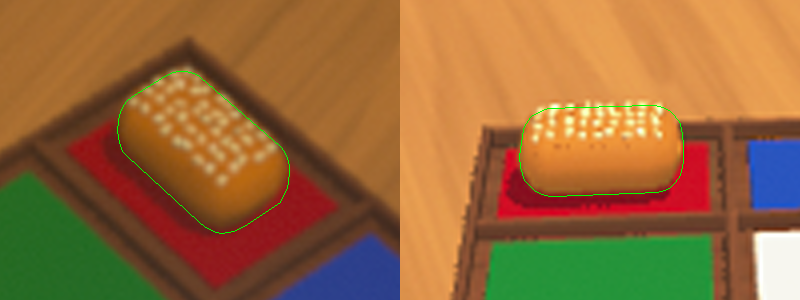

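The green outline, drawn for a loaf exactly centred on the red mat, coincides with the real loaf within about 1 mm in both views. Now lowering the roll in two steps.

>>> arm_command:
  moves: [-0.002,0,0.03,0,-0.01,0,0.5,-0.002,0,0.065,0,-0.01,0,0.5,-0.002,0,0.095,0,-0.01,0,0.5,-0.002,0,0.108,0,-0.01,0,0.5,-0.002,0,0.112,0,-0.01,0,0.5,-0.002,0,0.112,0,-0.01,0,0.5,-0.002,0,0.112,0,-0.01,0,0.5]

```text
time: 16.68
ee_pos: [0.4327, 0.1599, 0.0162]
orientation: [0.135, 0.991, 0.001, 0.0]
ft_force: [-1.1, -0.4, -1.1]
width: 0.0603
finger_force: 32.9
```

```bash
python3 plan.py .4326,.1583,.0110,-.271
```

```text
t 16.675 [0.4327 0.1599 0.0162] w 0.0603 pinch 0.0187 F [-1.1 -0.4 -1.1] j [-0.7   0.51  0.31  2.2  -0.33  0.48  1.17] tool yaw-pi -0.2704
.4326,.1583,.0110,-.271 shift [-0.0003 -0.0016  0.0052] turn [0.0043 0.0011 0.0012]
```

>>> arm_command:
  moves: [0,-0.001,0.002,0,0,0,0.5,0,-0.001,0.004,0,0,0,0.5,0,-0.001,0.005,0,0,0,0.5,0,-0.001,0.0055,0,0,0,0.5,0,-0.001,0.0055,0,0,0,0.5]

```text
time: 17.3
ee_pos: [0.4317, 0.1587, 0.0104]
orientation: [0.135, 0.991, 0.001, -0.0]
ft_force: [-3.9, -0.3, 13.3]
width: 0.0609
finger_force: 34.0
```

>>> arm_command:
  moves: [0,0,0,0,0,0,0.28,0,0,0,0,0,0,0.18,0,0,0,0,0,0,0.18,0,0,-0.02,0,0,0,0.18,0,0,-0.06,0,0,0,0.18,0,0,-0.1,0,0,0,0.18,0,0,-0.14,0,0,0,0.15,0,0,-0.14,0,0,0,0.15]

```text
time: 18.3
ee_pos: [0.4335, 0.1593, 0.1523]
orientation: [0.135, 0.991, 0.002, 0.002]
ft_force: [0.4, 0.3, -0.5]
width: 0.0724
finger_force: 0.0
```

```bash
python3 plan.py .502,-.092,.11,-.17
```

```text
t 18.3 [0.4335 0.1593 0.1523] w 0.0724 pinch 0.0187 F [ 0.4  0.3 -0.5] j [-0.84  0.27  0.46  2.09 -0.17  0.81  1.02] tool yaw-pi -0.2704
.502,-.092,.11,-.17 shift [-0.133  -0.2241  0.0416] turn [ 0.0095  0.0062 -0.1916]
```

>>> arm_command:
  moves: [-0.03,-0.05,0,0,0,0,0.15,-0.06,-0.1,0,0,0,-0.05,0.15,-0.09,-0.15,0.01,0,0,-0.1,0.15,-0.11,-0.19,0.02,0,0,-0.15,0.15,-0.13,-0.22,0.03,0.005,0.005,-0.19,0.15,-0.133,-0.224,0.04,0.005,0.005,-0.19,0.15,-0.133,-0.224,0.04,0.005,0.005,-0.19,0.15,-0.133,-0.224,0.04,0.005,0.005,-0.19,0.15,-0.133,-0.224,0.04,0.005,0.005,-0.19,0.15]

```text
time: 19.42
ee_pos: [0.5002, -0.0917, 0.1099]
orientation: [0.084, 0.996, -0.0, -0.001]
ft_force: [-1.1, 0.6, -0.4]
width: 0.0726
finger_force: 0.0
```

```bash
python3 plan.py .502,-.092,.0095,-.17; python3 - <<'E'
from cell import r
from fit import *
c=r.read_camera("wrist");np.savez("w8.npz",**c)
M["baguette"]=np.concatenate([rbox(.098,.044,.04,.016),rbox(.128,.030,.034,.014)])
for n in("scene","side"): np.savez(n+"8.npz",**r.read_camera(n))
o=np.ascontiguousarray(c["color"][...,::-1])
cv2.polylines(o,[cv2.convexHull(np.round(proj(c,place("baguette",.502,-.092,-.17,.01))).astype(np.int32))],True,(0,255,0),1)
o=[cv2.resize(o,(400,300))]
s=load("scene8");q=np.ascontiguousarray(cv2.resize(s["color"][...,::-1],None,fx=4,fy=4,interpolation=2))
g=(.4296,.1595)
cv2.polylines(q,[cv2.convexHull(np.round((proj(s,place("rye_roll",*g,0,.009))+.5)*4).astype(np.int32))],True,(0,255,0),1)
x,y=(proj(s,[[*g,.03]])[0]*4).astype(int);o.append(q[y-150:y+150,x-200:x+200]);cv2.imwrite("pics/p8.png",np.hstack(o))
E
```

```text
t 19.425 [ 0.5002 -0.0917  0.1099] w 0.0726 pinch 0.0187 F [-1.1  0.6 -0.4] j [-0.28  0.42  0.48  2.02 -0.27  0.77  1.76] tool yaw-pi -0.1692
.502,-.092,.0095,-.17 shift [-2.100e-03  1.000e-04  1.004e-01] turn [-0.0016 -0.0055  0.0016]
```

View pics/p8.png

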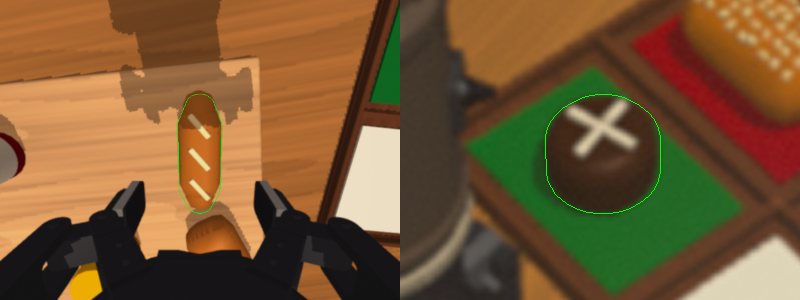

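The roll matches its centred outline on the green mat. The baguette outline matches too, to within about 2 mm lengthwise. Grasping it now.

>>> arm_command:
  moves: [-0.001,0,0.03,0,-0.005,0,0.15,-0.001,0,0.065,0,-0.005,0,0.15,-0.001,0,0.09,0,-0.005,0,0.15,-0.001,0,0.098,0,-0.005,0,0.15,-0.001,0,0.1,0,-0.005,0,0.15,-0.001,0,0.1,0,-0.005,0,0.3,-0.001,0,0.1,0,-0.005,0,0.65,-0.001,0,0.1,0,-0.005,0,0.65,-0.001,0,0.1,0,-0.005,0,0.65,-0.001,0,0.1,0,-0.005,0,0.65]

```text
time: 20.82
ee_pos: [0.5015, -0.0931, 0.0105]
orientation: [0.085, 0.996, -0.0, 0.0]
ft_force: [-1.8, 0.3, 7.6]
width: 0.044
finger_force: 31.2
```

>>> arm_command:
  moves: [0,0,0,0,0,0,0.65,0,0,-0.01,0,0,0,0.65,0,0,-0.04,0,0,0,0.65,0,0,-0.08,0,0,0,0.65,0,0,-0.12,0,0,0,0.65,0,0,-0.12,0,0,0,0.65,0,0,-0.12,0,0,0,0.65]

```text
time: 21.7
ee_pos: [0.5005, -0.0926, 0.1295]
orientation: [0.085, 0.996, -0.0, -0.0]
ft_force: [0.4, -0.3, -2.2]
width: 0.0437
finger_force: 31.0
```

```bash
python3 plan.py .6115,.2315,.13,-.271 ; python3 - <<'E'
from cell import r
from h import *
c=r.read_camera("wrist");np.savez("w9.npz",**c);s=r.state()
M["baguette"]=np.concatenate([rbox(.098,.044,.04,.016),rbox(.128,.030,.034,.014)])
o=np.ascontiguousarray(c["color"][...,::-1])
x,y,z=s["ee_pos"]
cv2.polylines(o,[cv2.convexHull(np.round(proj(c,place("baguette",x,y,-.17,z+.001))).astype(np.int32))],True,(0,255,0),1)
cv2.imwrite("pics/p9.png",o)
E
```

```text
t 21.7 [ 0.5005 -0.0926  0.1295] w 0.0437 pinch 0.0187 F [ 0.4 -0.3 -2.2] j [-0.3   0.39  0.5   2.01 -0.25  0.81  1.74] tool yaw-pi -0.1707
.6115,.2315,.13,-.271 shift [-0.0543  0.3383 -0.0009] turn [-0.002  -0.0013  0.1916]
```

View pics/p9.png

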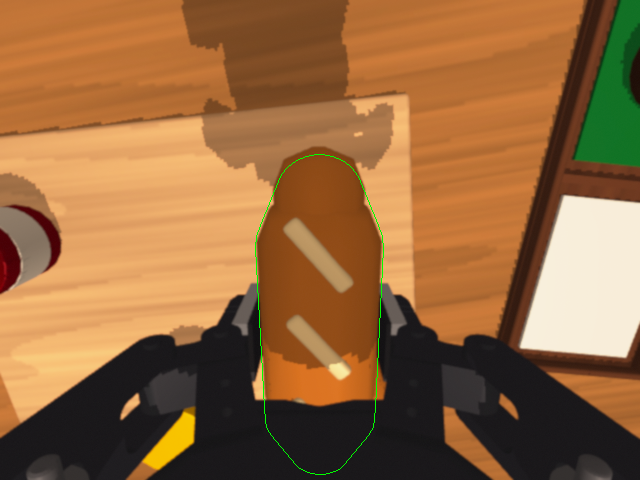

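The baguette is gripped straight, its far end within about 2 mm of the outline (row 148 against 155). That is the same bias the loaf showed, and the loaf came out centred. Carrying it to the blue mat.

>>> arm_command:
  moves: [-0.003,0.02,0,0,0,0,0.65,-0.01,0.06,0,0,0,0.03,0.65,-0.017,0.11,0,0,0,0.07,0.65,-0.025,0.16,0,0,0,0.11,0.65,-0.033,0.21,0,0,0,0.15,0.65,-0.041,0.26,0,0,0,0.19,0.65,-0.048,0.3,0,0,0,0.19,0.65,-0.053,0.325,0,0,0,0.19,0.65,-0.055,0.338,0,0,0,0.192,0.65,-0.055,0.338,0,0,0,0.192,0.65,-0.055,0.338,0,0,0,0.192,0.65,-0.055,0.338,0,0,0,0.192,0.65]

```text
time: 23.25
ee_pos: [0.6125, 0.2293, 0.1293]
orientation: [0.136, 0.991, -0.001, -0.0]
ft_force: [-0.2, 0.5, -0.5]
width: 0.0441
finger_force: 31.0
```

```bash
python3 plan.py .612,.2315,.014,-.271
```

```text
t 23.25 [0.6125 0.2293 0.1293] w 0.0441 pinch 0.0187 F [-0.2  0.5 -0.5] j [-0.75  0.61  0.48  1.64 -0.32  0.98  1.14] tool yaw-pi -0.2733
.612,.2315,.014,-.271 shift [0.0011 0.0022 0.1153] turn [-0.0034 -0.0008 -0.0044]
```

>>> arm_command:
  moves: [0,0.001,0.03,0,0,0,0.65,0,0.001,0.065,0,0,0,0.65,0,0.001,0.095,0,0,0,0.65,0,0.001,0.11,0,0,0,0.65,0,0.001,0.113,0,0,0,0.65,0,0.001,0.113,0,0,0,0.65,0,0.001,0.113,0,0,0,0.65]

```text
time: 24.12
ee_pos: [0.6135, 0.2318, 0.0173]
orientation: [0.135, 0.991, -0.0, 0.001]
ft_force: [0.1, -0.5, 0.6]
width: 0.0434
finger_force: 30.9
```

```bash
python3 plan.py .612,.2315,.0098,-.271
```

```text
t 24.125 [0.6135 0.2318 0.0173] w 0.0434 pinch 0.0187 F [ 0.1 -0.5  0.6] j [-0.71  0.74  0.41  1.71 -0.4   0.77  1.2 ] tool yaw-pi -0.2715
.612,.2315,.0098,-.271 shift [ 0.0014 -0.0007  0.0075] turn [-0.0003  0.002  -0.0009]
```

>>> arm_command:
  moves: [0.001,0,0.003,0,0,0,0.65,0.001,0,0.005,0,0,0,0.65,0.001,0,0.006,0,0,0,0.65,0.001,0,0.007,0,0,0,0.65,0.001,0,0.007,0,0,0,0.65,0.001,0,0.007,0,0,0,0.65]

```text
time: 24.88
ee_pos: [0.6117, 0.2319, 0.0096]
orientation: [0.135, 0.991, -0.001, -0.0]
ft_force: [-3.1, -0.6, 5.6]
width: 0.0439
finger_force: 31.5
```

The baguette touches the mat at 5.6 N. Releasing it and going for the jam jar.

>>> arm_command:
  moves: [0,0,0,0,0,0,0.4,0,0,0,0,0,0,0.25,0,0,0,0,0,0,0.25,0,0,-0.02,0,0,0,0.25,0,0,-0.06,0,0,0,0.25,0,0,-0.1,0,0,0,0.25,0,0,-0.15,0,0,0,0.15,0,0,-0.17,0,0,0,0.1,0,0,-0.17,0,0,0,0.1]

```text
time: 26.0
ee_pos: [0.6132, 0.2322, 0.1824]
orientation: [0.135, 0.991, 0.001, 0.002]
ft_force: [1.2, 0.1, -1.0]
width: 0.0767
finger_force: 0.0
```

```bash
python3 plan.py .47,-.317,.17,-.271
```

```text
t 26.0 [0.6132 0.2322 0.1824] w 0.0767 pinch 0.0187 F [ 1.2  0.1 -1. ] j [-0.77  0.56  0.51  1.59 -0.3   1.08  1.12] tool yaw-pi -0.2717
.47,-.317,.17,-.271 shift [-0.0094 -0.5675  0.0114] turn [ 0.0034  0.006  -0.0013]
```

>>> arm_command:
  moves: [-0.001,-0.05,0,0,0,0,0.1,-0.002,-0.1,0,0,0,0,0.1,-0.003,-0.15,0,0,0,0,0.1,-0.004,-0.2,0,0,0,0,0.1,-0.005,-0.25,0,0,0,0,0.1,-0.005,-0.3,0,0,0,0,0.1,-0.006,-0.35,0,0,0,0,0.1,-0.007,-0.4,0,0,0,0,0.1,-0.008,-0.45,0,0,0,0,0.1,-0.009,-0.5,0,0,0,0,0.1,-0.009,-0.54,0.01,0.003,0.006,0,0.1,-0.009,-0.5675,0.03,0.003,0.006,0,0.1,-0.009,-0.5675,0.04,0.003,0.006,0,0.1,-0.009,-0.5675,0.04,0.003,0.006,0,0.1,-0.009,-0.5675,0.04,0.003,0.006,0,0.1,-0.009,-0.5675,0.04,0.003,0.006,0,0.1]

```text
time: 28.0
ee_pos: [0.4691, -0.3164, 0.1404]
orientation: [0.135, 0.991, -0.001, -0.002]
ft_force: [-0.4, -0.3, 0.0]
width: 0.0772
finger_force: 0.0
```

```bash
python3 plan.py .47,-.317,.026,-.271; python3 - <<'E'
from cell import r
from h import *
M["baguette"]=np.concatenate([rbox(.098,.044,.04,.016),rbox(.128,.030,.034,.014)])
w=r.read_camera("wrist");s=r.read_camera("scene");d=r.read_camera("side")
def ov(c,n,x,y,a,z,k,W,H):
    q=np.ascontiguousarray(cv2.resize(c["color"][...,::-1],None,fx=k,fy=k,interpolation=2))
    cv2.polylines(q,[cv2.convexHull(np.round((proj(c,place(n,x,y,a,z))+.5)*k-.5).astype(np.int32))],True,(0,255,0),1)
    u,v=(proj(c,[[x,y,.03]])[0]*k).astype(int);u=max(u,W//2);v=max(v,H//2);return cv2.resize(q[v-H//2:v+H//2,u-W//2:u+W//2],(W,H))
cv2.imwrite("pics/p10.png",np.vstack([np.hstack([ov(w,"jam_jar",.47,-.317,0,.01,1,400,300),ov(s,"baguette",.6117,.2317,-.271,.009,3,400,300)]),np.hstack([ov(d,"baguette",.6117,.2317,-.271,.009,3,400,300),ov(s,"jam_jar",.47,-.317,0,.01,3,400,300)])]))
E
```

```text
t 28.0 [ 0.4691 -0.3164  0.1404] w 0.0772 pinch 0.0187 F [-0.4 -0.3  0. ] j [ 0.09  0.47  0.58  1.86 -0.32  0.9   2.11] tool yaw-pi -0.2699
.47,-.317,.026,-.271 shift [-1.300e-03 -1.000e-04  1.144e-01] turn [-0.0052 -0.0051  0.002 ]
```

View pics/p10.png

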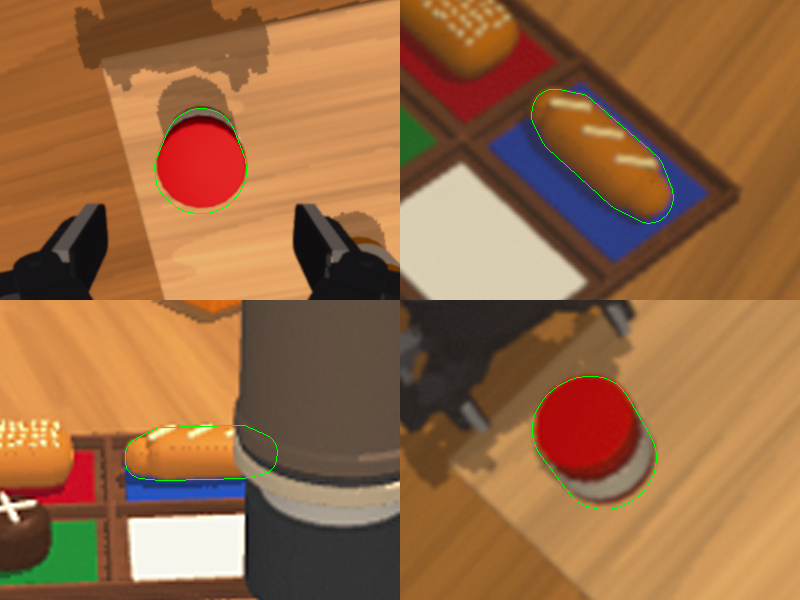

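The baguette matches its centred outline on the blue mat, and the jar matches its predicted pose in both views. Grasping the jar with a bit more force, as it is heavier.

>>> arm_command:
  moves: [-0.001,0,0.03,-0.005,-0.005,0,0.1,-0.001,0,0.065,-0.005,-0.005,0,0.1,-0.001,0,0.095,-0.005,-0.005,0,0.1,-0.001,0,0.112,-0.005,-0.005,0,0.1,-0.001,0,0.1145,-0.005,-0.005,0,0.1,-0.001,0,0.1145,-0.005,-0.005,0,0.2,-0.001,0,0.1145,-0.005,-0.005,0,0.5,-0.001,0,0.1145,-0.005,-0.005,0,0.5,-0.001,0,0.1145,-0.005,-0.005,0,0.5,-0.001,0,0.1145,-0.005,-0.005,0,0.5]
  force: 40

```text
time: 29.4
ee_pos: [0.4696, -0.3179, 0.0267]
orientation: [0.135, 0.991, -0.0, 0.001]
ft_force: [-1.2, 0.6, 5.8]
width: 0.055
finger_force: 42.0
```

>>> arm_command:
  moves: [0,0,0,0,0,0,0.5,0,0,-0.01,0,0,0,0.5,0,0,-0.04,0,0,0,0.5,0,0,-0.08,0,0,0,0.5,0,0,-0.11,0,0,0,0.5,0,0,-0.12,0,0,0,0.5,0,0,-0.12,0,0,0,0.5,0,0,-0.12,0,0,0,0.5]

```text
time: 30.4
ee_pos: [0.4684, -0.317, 0.1443]
orientation: [0.135, 0.991, 0.0, -0.001]
ft_force: [0.7, -0.8, -0.8]
width: 0.0552
finger_force: 42.8
```

```bash
python3 plan.py .58,.1175,.145,-.271
```

```text
t 30.4 [ 0.4684 -0.317   0.1443] w 0.0552 pinch 0.0187 F [ 0.7 -0.8 -0.8] j [ 0.08  0.47  0.58  1.86 -0.32  0.91  2.12] tool yaw-pi -0.2713
.58,.1175,.145,-.271 shift [ 0.009   0.4485 -0.0007] turn [ 0.0002 -0.0052 -0.0006]
```

>>> arm_command:
  moves: [0,0.02,0,0,0,0,0.5,0.001,0.06,0,0,0,0,0.5,0.002,0.105,0,0,0,0,0.5,0.003,0.15,0,0,0,0,0.5,0.004,0.195,0,0,0,0,0.5,0.005,0.24,0,0,0,0,0.5,0.006,0.285,0,0,0,0,0.5,0.007,0.33,0,0,0,0,0.5,0.008,0.375,0,0,0,0,0.5,0.009,0.415,0,0,0,0,0.5,0.009,0.435,0,0,-0.005,0,0.5,0.009,0.4485,0,0,-0.005,0,0.5,0.009,0.4485,0,0,-0.005,0,0.5,0.009,0.4485,0,0,-0.005,0,0.5,0.009,0.4485,0,0,-0.005,0,0.5]

```text
time: 32.28
ee_pos: [0.5805, 0.1155, 0.1454]
orientation: [0.136, 0.991, -0.0, 0.001]
ft_force: [-0.2, 0.5, -1.2]
width: 0.0551
finger_force: 42.8
```

```bash
python3 plan.py .58,.1175,.030,-.271
```

```text
t 32.275 [0.5805 0.1155 0.1454] w 0.0551 pinch 0.0187 F [-0.2  0.5 -1.2] j [-0.67  0.5   0.55  1.79 -0.32  0.93  1.31] tool yaw-pi -0.2734
.58,.1175,.030,-.271 shift [0.0012 0.0019 0.1154] turn [-0.0012  0.0034 -0.0045]
```

>>> arm_command:
  moves: [0,0.001,0.03,0,0,0,0.5,0,0.001,0.065,0,0,0,0.5,0,0.001,0.095,0,0,0,0.5,0,0.001,0.11,0,0,0,0.5,0,0.001,0.113,0,0,0,0.5,0,0.001,0.113,0,0,0,0.5,0,0.001,0.113,0,0,0,0.5]

```text
time: 33.15
ee_pos: [0.5818, 0.1179, 0.0333]
orientation: [0.135, 0.991, 0.0, 0.002]
ft_force: [-0.1, -0.1, -0.9]
width: 0.0551
finger_force: 42.8
```

```bash
python3 plan.py .58,.1175,.0260,-.271
```

```text
t 33.15 [0.5818 0.1179 0.0333] w 0.0551 pinch 0.0187 F [-0.1 -0.1 -0.9] j [-0.6   0.65  0.46  1.87 -0.42  0.71  1.39] tool yaw-pi -0.2715
.58,.1175,.0260,-.271 shift [ 0.0016 -0.0009  0.0073] turn [ 0.0013  0.0061 -0.0009]
```

>>> arm_command:
  moves: [0.001,0,0.003,0,0.005,0,0.5,0.001,0,0.005,0,0.005,0,0.5,0.001,0,0.006,0,0.005,0,0.5,0.001,0,0.007,0,0.005,0,0.5,0.001,0,0.007,0,0.005,0,0.5,0.001,0,0.007,0,0.005,0,0.5]

```text
time: 33.9
ee_pos: [0.58, 0.1181, 0.0257]
orientation: [0.135, 0.991, 0.0, -0.001]
ft_force: [-2.1, -0.0, 5.1]
width: 0.0553
finger_force: 43.5
```

The jar touches the mat at 5 N. Releasing, rising and backing away so the cameras see everything.

>>> arm_command:
  moves: [0,0,0,0,0,0,0.32,0,0,0,0,0,0,0.18,0,0,0,0,0,0,0.18,0,0,-0.02,0,0,0,0.18,0,0,-0.06,0,0,0,0.18,0,0,-0.11,0,0,0,0.18,0,0,-0.16,0,0,0,0.18,0,0,-0.2,0,0,0,0.18,0.05,0,-0.22,0,0,0,0.18,0.1,0,-0.22,0,0,0,0.18,0.15,0,-0.22,0,0,0,0.18,0.15,0,-0.22,0,0,0,0.18,0.15,0,-0.22,0,0,0,0.18]

```text
time: 35.52
ee_pos: [0.4362, 0.1584, 0.2457]
orientation: [0.135, 0.991, 0.0, -0.0]
ft_force: [0.3, -0.0, 0.4]
width: 0.0701
finger_force: 0.0
```

```bash
python3 - <<'E'
from cell import r
from h import *
M["baguette"]=np.concatenate([rbox(.098,.044,.04,.016),rbox(.128,.030,.034,.014)])
ca,sa=np.cos(-.271),np.sin(-.271)
L=dict(seeded_loaf=(-1,1),rye_roll=(-1,-1),baguette=(1,1),jam_jar=(1,-1))
T=[]
for n,k,x0,y0 in(("scene",4,265,90),("side",4,190,165)):
    c=r.read_camera(n);q=np.ascontiguousarray(cv2.resize(c["color"][...,::-1],None,fx=k,fy=k,interpolation=2))
    for m,l in L.items():
        x=.5205+ca*l[0]*.078-sa*l[1]*.059;y=.1955+sa*l[0]*.078+ca*l[1]*.059
        cv2.polylines(q,[cv2.convexHull(np.round((proj(c,place(m,x,y,-.271,.009))+.5)*k-.5).astype(np.int32))],True,(0,255,0),1)
    for m,v in dict(plain_loaf=(.6284,-.0896,.3963),honey_jar=(.6119,-.2169,0)).items():
        cv2.polylines(q,[cv2.convexHull(np.round((proj(c,place(m,*v,.01))+.5)*k-.5).astype(np.int32))],True,(255,255,0),1)
    T.append(cv2.resize(q[y0*k:(y0+300)*k,x0*k:(x0+200)*k] if n=="scene" else q[y0*k:(y0+200)*k,x0*k:(x0+220)*k],(400,600) if n=="scene" else (400,364)))
cv2.imwrite("pics/fin.png",np.hstack([T[0],cv2.copyMakeBorder(T[1],0,600-364,0,0,0)]))
E
```

```text
(no output)
```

View pics/fin.png

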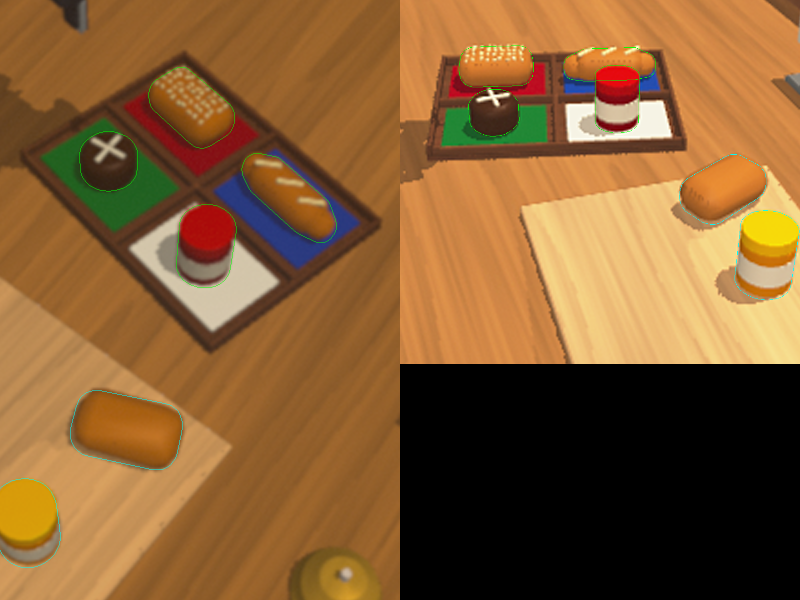

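All four items match their centred outlines in both views. The plain loaf and the honey jar are where they started, and the arm is clear.

```bash
python3 -c "
from cell import r
print(r.job_done())"
```

```text
the job is handed in; nothing more can be done
None
```

The breakfast order is made up and handed in after about 35.5 s: the seeded loaf, rye roll, baguette and jam jar are each upright and centred on their mats to within a few mm, and the plain loaf and honey jar were not moved.

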